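# Tare a preserving jar on the bench scale with the reset pin

### The arm

A 7-joint arm with a two-finger parallel gripper is mounted at the origin on the work surface. World frame = base frame: x ahead of the robot, y to its left, z up, the work surface at z = 0. Lengths are in m, angles in rad, forces in N, time in s.
With the tool pointing down it reaches from about 0.35 to 0.9 m from the base axis. Payload 8.1 kg.
Tool frame: the origin (TCP) lies on the centre line of the jaws, within the pads' length; the fingertips stand 17 mm ahead of it and the grasp point (between the pads) lies 2 mm behind it; z points along the fingers, y is the direction in which the jaws open and shut (so a half turn about z gives the same grasp; the last joint's range is limited). The gripper opens to 92 mm and grips with 3 to 60 N. Pads are 19 mm wide; open, the fingers measure 130 mm over their backs; the gripper's body (75 mm by 190 mm) begins 47 mm behind the grasp point.
Start: joints at [-1.213, 0.434, 0.025, 1.573, -0.012, 1.134, -0.075], TCP at [0.278, 0.56, 0.244] pointing down, gripper open.
Joint ranges: [-2.62, 2.62], [-0.44, 2.09], [-1.27, 1.32], [0.08, 2.57], [-1.32, 4.46], [0.12, 2], [-2.74, 2.74]. Speed limits (rad/s): [2.22, 2.22, 3.01, 3.01, 3.14, 3.14, 3.14].

### API

Orientations are given as a rotation vector (axis times angle).
In Python, from cell import arm gives the robot as it stands.
- The arm moves only by the shell command python3 -m creep 'ROWS' [FORCE]. ROWS is JSON, a list that holds one entry, the list of rows, each a list of 7 numbers: the shift along the world's x, y, z in cm, then the turn, a rotation vector about the world's x, y, z in degrees, then the opening, from -1 (shut) to 1 (fully open), so that 0 is half open. In form: [[[tx, ty, tz, ax, ay, az, jaw], ...]]. A call has 1 to 5 rows; each row is the pose to reach, as a shift and turn from the pose commanded when the call began; what a row does not reach only later rows make up. A row lasts 1/10 s, in which the tool goes at most 50 mm and 8.59 degrees, less where a joint would pass 70% of its speed; a pose out of reach is approached as far as the arm can. A call with a gripper value outside its range is refused whole. The fingers move at their own pace and stop on an object; FORCE is the grip in N (left out, the last holds). Time passes only in rows, so rows that repeat a pose let the fingers close. It gives the time, the measured TCP pose, the force and the opening at its end, in the units of the state.
- arm.observe(): the state, without advancing time (a new reading comes with each control period).
- arm.get_image(name): name is "side" or "top" or "wrist"; returns the picture (420x560x3 uint8, red, green, blue); there is no depth.
- arm.camera_model(name): a dict with "vfov" (degrees; the focal length in pixels is half the picture's height over the tangent of half this angle, whatever the lens; pixels are square), "cx", "cy" (the principal point, pixels), "cam_to_world" (4x4, takes a point from camera to world coordinates); the wrist camera has in their place "T_tool_cam" (4x4, takes a point from camera to tool coordinates, whose origin is the TCP and whose axes are the flange's). Camera axes: x right, y down, z forward; pixel columns grow to the right and rows downward; lengths in m; the calibration is good to about 2 mm. A picture is of the moment at which its call begins: read the wrist's pose just before it. camera_model takes no time and is no camera call.
- arm.sign_off(): hands the job in, once; it reports no verdict.
The state is a dict: "clock": time; "joints": joint angles; "dq": joint speeds; "joint_efforts": joint torques, N m; "position": TCP position; "ee_rot": TCP orientation; "force": force on the tool from outside, world axes, zero at the start; "ft_torque": the same for the moment, N m; "width": opening from 0.0 (shut) to 1.0 (fully open).
Only numpy, scipy, OpenCV 4.12 (cv2) and the standard library are available. Lean on these libraries where they do the work, as an engineer would, in place of code of your own. Each camera call takes 0.05 s, during which the arm holds its last target.

### The job

Zero the scale for the empty jar: set the open, empty jar upright and centred on the scale's raised round pan so that its whole base is on it, and let go of it. Then take the wooden-handled reset pin out of its stand, reach its steel tip through the small round hole in the scale's deck and push the recessed button fully down, and finish while still holding the pin and keeping the button down. Leave the filled jars and the pile of lids where they are.

Things in the scene. Friction and masses are not known exactly. Their poses are not given: they have to be found in the camera images.
- jar_mid (a point): centre (half-way up, on the axis) of the empty glass jar: a plain open-topped straight cylinder, 60 mm outside diameter, 80 mm high, 4 mm wall, about 150 g, no lid; it starts upright on the table. Its z axis is the jar's axis, up.
- jar: the same empty jar; origin at the centre of its underside, z up along its axis
- pan_top (a point): centre of the top face of the scale's weighing pan: a flat level steel disc, 80 mm diameter, 6 mm thick, on a narrower stem, its top 20 mm above the scale's deck and 60 mm above the table. It does not move under load. Axes as scale.
- scale: the bench scale, fixed to the table: low white box 160 mm (its x) by 260 mm (its y), flat deck 40 mm above the table; origin at the centre of its underside, z up. Seen in its own frame the pan's centre is at x 0, y +75 mm and the hole is at x -10, y -85 mm. A flat display window, flush, lies between them.
- aperture (a point): centre of the mouth of the small round hole in the scale's deck, level with the deck (40 mm above the table): 14 mm diameter, vertical, straight. The button's top lies 20 mm below the mouth when not pressed.
- button: the recessed round button inside that hole, 11 mm diameter; origin at the centre of its top face
- button_press (a joint): how far the button is pressed, in m: 0 is up, 0.005 is fully down (stop). Spring: it starts to move at about 2 N and is fully down at about 4.5 N; it comes back up when let go.
- pin_grip (a point): centre of the wooden handle of the reset pin. Handle: round, 18 mm diameter, 70 mm long, upright at the start. Its z axis runs along the pin from the tip to the handle. The pin weighs about 50 g.
- pin_tip (a point): the flat end of the pin's steel rod, 85 mm below the handle's centre along the pin. Rod: 7 mm diameter, 50 mm long, below the handle.
- pin: the same reset pin; origin at the tip, z from the tip to the handle
- stand: the pin's stand, fixed to the table: dark wooden block 50 x 50 mm, 60 mm high, with a vertical 10 mm hole, 55 mm deep, in the middle of its top; the pin's rod hangs in it with the handle's lower end resting on the block, so the pin must be lifted 50 mm to come free. Origin at the centre of its underside.
- fulljar: bystander: filled dark jar with a steel lid, 60 mm diameter, 85 mm high, loose; origin at the centre of its underside. It and the empty jar swap places at random.
- tallfull: bystander: larger filled dark jar with a steel lid, 72 mm diameter, 120 mm high, loose; origin at the centre of its underside
- lids: bystander: pile of four brass jar lids, 64 mm diameter, 37 mm high, loose; origin at the centre of its underside
Not all that is in view belongs to the job. What is shaped like the pin but purple is not meant. What is shaped like the jar but pink is not meant.

How it is judged:
On the way, in this order (a step that is already met when the one before it is completed fails the run):
1. the empty jar stands upright, centred on the pan, let go (horizontal distance between jar_mid and pan_top below 0.013 m and z of jar_mid in the frame of pan_top between 0.035 and 0.045 m and angle between jar_mid's own z axis and vertical below 0.1 rad and contact force between jar and scale above 0.3 N and contact force between jar and the arm below 0.05 N and contact force between jar and the fingers below 0.05 N), for 0.3 s.
2. the pin, held by the robot, has pushed the recessed button down through the hole while the jar stands on the pan (all of step 1 and value of joint button_press above 0.004 m and contact force between pin and button above 1.5 N and contact force between pin and the fingers above 1 N and horizontal distance between pin_tip and aperture below 0.008 m), for 0.5 s.
At the end, for the whole second after the job is handed in: Empty jar upright (0.1 rad) on the pan, axis within 13 mm of its centre, carried by the pan, untouched by the robot; the pin, held by the fingers, tip within 8 mm of the hole's axis, keeps the button at least 4 mm (of 5) down with over 1.5 N through the last second (all of step 2); the arm keeps its last pose, push and grip.
It fails at once if the filled jar pushed more than 30 mm away or tipped (distance of fulljar from where it was at the start of the episode above 0.03 m or angle between fulljar's own z axis and vertical above 0.4 rad).
It fails at once if the larger filled jar pushed more than 30 mm away or tipped (distance of tallfull from where it was at the start of the episode above 0.03 m or angle between tallfull's own z axis and vertical above 0.4 rad).
It fails at once if the pile of lids pushed more than 30 mm away or tipped (distance of lids from where it was at the start of the episode above 0.03 m or angle between lids's own z axis and vertical above 0.4 rad).
It also fails if it takes over 51 s, if anything falls off the work surface, if the arm or the gripper's body presses on something with over 40 N, if the wrist force passes 120 N, or if a joint passes its speed limit or range.

## Working session

There is one attempt and no reset: what is moved stays moved. The work goes in short steps, Python scripts to look and compute and a shell command to move; the robot and the scene stay as the last step left them, time stands still between calls to the robot, and variables do not carry over. Pictures are saved under pics/ and viewed, and the job is handed in when it is done.

```bash
ls; mkdir -p pics
cat > h.py <<'E'
import numpy as np, cv2
from cell import arm
def save(name,fn,crop=None,scale=1):
    im=arm.get_image(name)
    np.save('pics/'+fn+'.npy',im)
    cv2.imwrite('pics/'+fn+'.png',im[:,:,::-1])
def crop(fn,out,x0,y0,x1,y1):
    im=np.load('pics/'+fn+'.npy')[y0:y1,x0:x1]
    s=min(800/(x1-x0),600/(y1-y0))
    cv2.imwrite('pics/'+out+'.png',cv2.resize(im,None,fx=s,fy=s,interpolation=cv2.INTER_CUBIC)[:,:,::-1])
    print(out,'scale',s)
E
python3 - <<'E'
from h import *
print(arm.observe())
for n in("side","top","wrist"):
    save(n,n+'0'); print(n,arm.camera_model(n))
E
```

```text
pics
{'clock': 0.0, 'joints': array([-1.21260402,  0.4352136 ,  0.02496792,  1.57410138, -0.01161845,
        1.13396411, -0.0750727 ]), 'dq': array([ 5.83265268e-04,  1.14538435e-03, -6.42626649e-04, -1.83144346e-03,
       -2.00524002e-03, -2.11712551e-05,  8.66049638e-04]), 'joint_efforts': array([ 6.19374623e-04, -6.67830563e+01,  9.85500924e-01, -3.14464974e+01,
       -6.04389142e-02,  4.27285081e-02,  2.06032705e-04]), 'position': array([0.27774   , 0.55936549, 0.24294904]), 'ee_rot': array([-7.17440910e-01, -3.05833539e+00,  2.39316816e-03]), 'force': array([ 0.04231721, -0.37992919,  0.11553107]), 'ft_torque': array([ 0.01409659, -0.04827985,  0.04488116]), 'width': 1.0000136340948906}
side {'vfov': 55.17241398235769, 'cx': 281.1856336832685, 'cy': 213.99484880926977, 'cam_to_world': array([[ 0.80099364, -0.3081322 ,  0.51328719,  0.0022893 ],
       [-0.59853127, -0.43081309,  0.67539647, -0.7088727 ],
       [ 0.01301944, -0.84820671, -0.5295053 ,  0.65306067],
       [ 0.        ,  0.        ,  0.        ,  1.        ]])}
top {'vfov': 56.13814331940449, 'cx': 275.3939885244717, 'cy': 210.97752036374197, 'cam_to_world': array([[-2.07248412e-02, -9.81440704e-01,  1.90642663e-01,
         3.71310301e-01],
       [-9.99784582e-01,  2.01295734e-02, -5.05864759e-03,
         2.89754720e-02],
       [ 1.12720718e-03, -1.90706435e-01, -9.81646466e-01,
         1.15792684e+00],
       [ 0.00000000e+00,  0.00000000e+00,  0.00000000e+00,
         1.00000000e+00]])}
wrist {'vfov': 71.16420698146591, 'cx': 275.8859262663492, 'cy': 211.57893741565763, 'T_tool_cam': array([[-4.82361206e-05, -9.55934377e-01, -2.93580424e-01,
         7.94444129e-02],
       [ 9.99999951e-01,  4.51129291e-05, -3.11196220e-04,
         6.05115637e-04],
       [ 3.10727437e-04, -2.93580424e-01,  9.55934327e-01,
        -1.41801660e-01],
       [ 0.00000000e+00,  0.00000000e+00,  0.00000000e+00,
         1.00000000e+00]])}
```

View pics/side0.png

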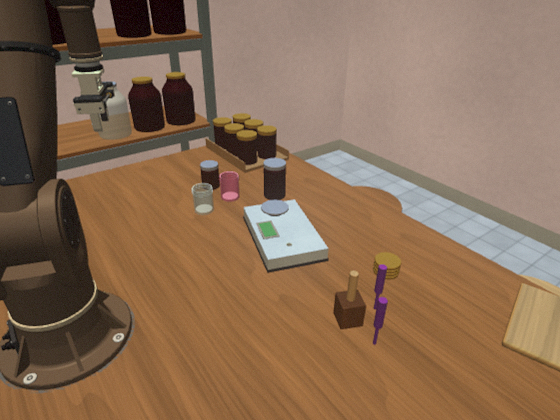

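View pics/top0.png

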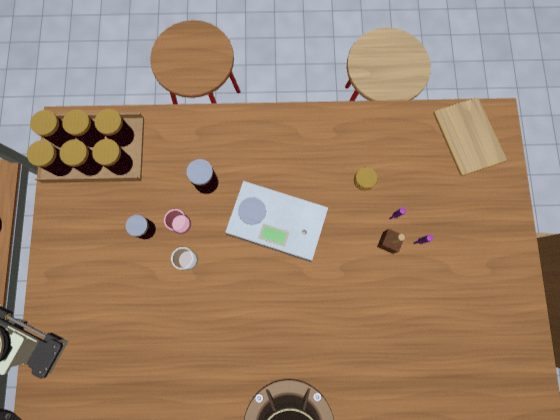

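View pics/wrist0.png

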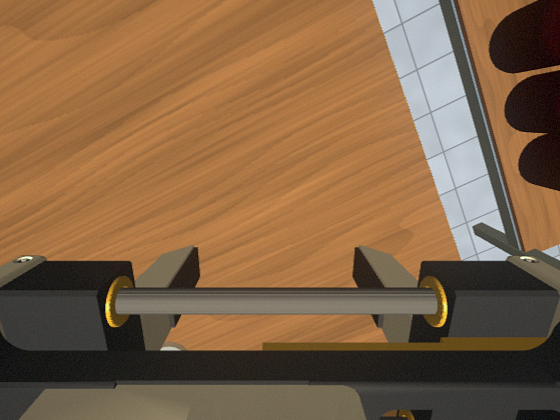

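Candidates (top picture):
- Jar: clear one at (183,259), pink one at (177,221), dark lidded ones at (140,227) and (202,175). I choose the clear one.
- Pin: wooden-handled one in the block at (395,240), purple ones at (398,213) and (425,239). I choose the wooden one.

Next I check both in close crops.

Run:
```python
from h import *
crop('top0','c1',120,140,340,300)
crop('top0','c2',340,160,450,260)
crop('side0','c3',180,150,340,280)
crop('side0','c4',320,240,410,350)
```

```text
c1 scale 3.6363636363636362
c2 scale 6.0
c3 scale 4.615384615384615
c4 scale 5.454545454545454
```

View pics/c1.png

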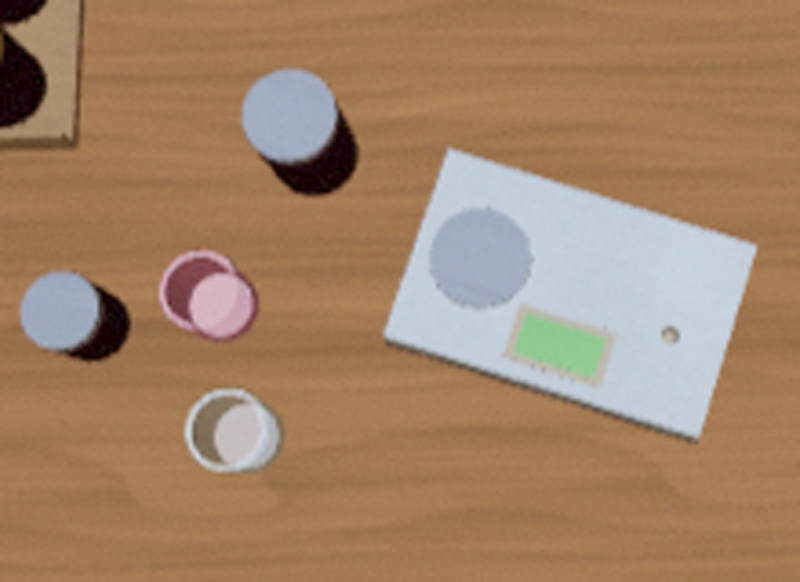

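View pics/c2.png

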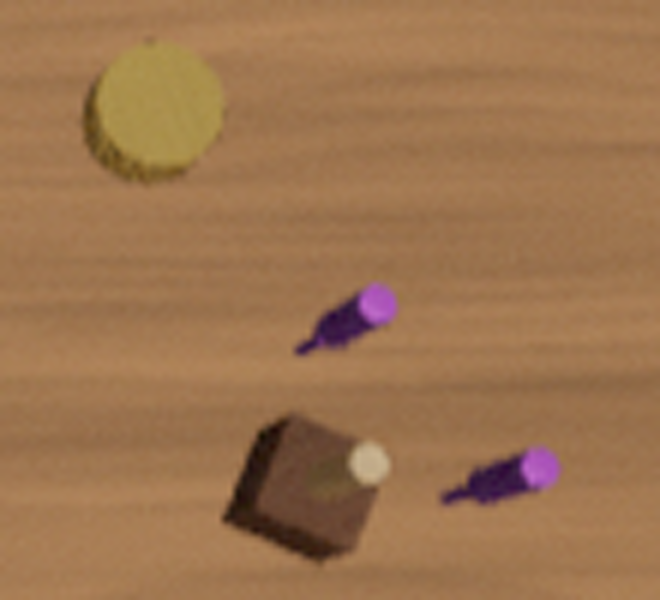

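View pics/c3.png

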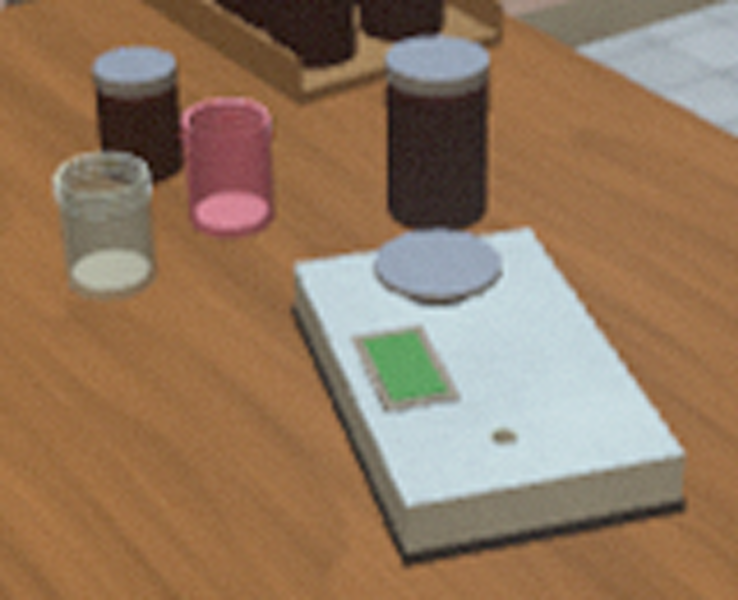

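View pics/c4.png

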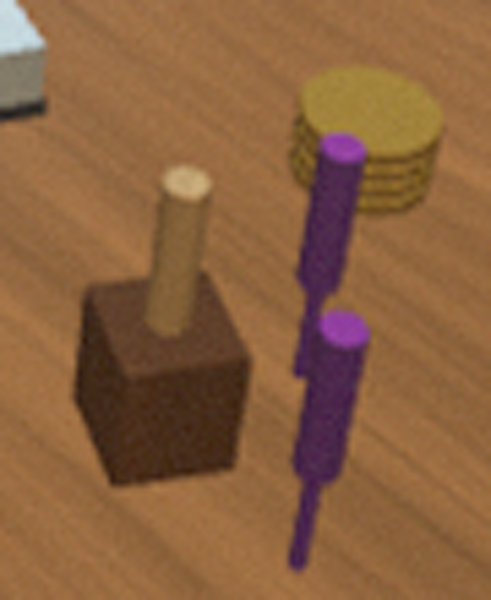

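Crops: the clear jar has its rim centred at c1 (224,430) and is empty and open. The wooden pin's handle top is at c2 (370,464). The pan is at c1 (481,258) and the hole at c1 (671,335). Next I triangulate.

```bash
cat >> h.py <<'E'
def ray(m,u,v):
    f=210/np.tan(np.radians(m['vfov'])/2)
    T=m['cam_to_world']
    d=np.array([(u-m['cx'])/f,(v-m['cy'])/f,1.])
    return T[:3,3],T[:3,:3]@d
def atz(m,u,v,z):
    o,d=ray(m,u,v); return o+d*(z-o[2])/d[2]
def proj(m,p):
    f=210/np.tan(np.radians(m['vfov'])/2); T=m['cam_to_world']
    q=T[:3,:3].T@(np.array(p)-T[:3,3]); return q[0]/q[2]*f+m['cx'],q[1]/q[2]*f+m['cy']
def wm(obs=None):
    from scipy.spatial.transform import Rotation as R
    o=arm.observe() if obs is None else obs
    m=dict(arm.camera_model('wrist')); T=np.eye(4); T[:3,:3]=R.from_rotvec(o['ee_rot']).as_matrix(); T[:3,3]=o['position']
    m['cam_to_world']=T@m['T_tool_cam']; return m
E
python3 - <<'E'
from h import *
from scipy.spatial.transform import Rotation as R
t=arm.camera_model('top');s=arm.camera_model('side')
np.set_printoptions(precision=4,suppress=True)
k=220/800
A=lambda n,x,y,z:print(n,atz(t,120+x*k,140+y*k,z))
A('jar rim',223.5,430,.08);A('jar bot',241,435,.004);A('pan',481,258,.06);A('hole',671,335,.04)
for c in((449,149),(756,245),(698,440),(386,340)):A('corner',*c,.04)
A('full',60,310,.085);A('tall',290,115,.12);A('pink',200,290,.08)
B=lambda n,x,y,z:print(n,atz(t,340+x/6,160+y/6,z))
B('pintop',370,464,.13);B('lids',160,104,.037);B('purp1',377,304,.12);B('purp2',540,468,.12)
for c in((296,413),(386,465),(353,552)):B('standcorner',*c,.06)
C=lambda n,x,y,z:print('side',n,atz(s,180+x/4.6154,150+y/4.6154,z))
C('jar rim',103,182,.08);C('jar bot',111,271,.004);C('pan',438,265,.06);C('hole',504,437,.04)
for c in((296,262),(530,230),(684,460),(406,505)):C('corner',*c,.04)
D=lambda n,x,y,z:print('side',n,atz(s,320+x/5.4545,240+y/5.4545,z))
D('pintop',186,184,.13);D('purp',342,148,.12);D('purp',344,329,.12)
o=arm.observe();print(R.from_rotvec(o['ee_rot']).as_matrix())
E
```

```text
jar rim [0.4547 0.282  0.08  ]
jar bot [0.4563 0.2857 0.004 ]
pan [0.586 0.089 0.06 ]
hole [ 0.5251 -0.0589  0.04  ]
corner [0.68  0.115 0.04 ]
corner [ 0.5959 -0.1291  0.04  ]
corner [ 0.4425 -0.077   0.04  ]
corner [0.5257 0.1654 0.04  ]
full [0.5475 0.4068 0.085 ]
tall [0.6868 0.2284 0.12  ]
pink [0.5616 0.3025 0.08  ]
pintop [ 0.4937 -0.3064  0.13  ]
lids [ 0.6845 -0.248   0.037 ]
purp1 [ 0.5667 -0.3187  0.12  ]
purp2 [ 0.4915 -0.3846  0.12  ]
standcorner [ 0.5267 -0.2964  0.06  ]
standcorner [ 0.5014 -0.3366  0.06  ]
standcorner [ 0.4611 -0.3179  0.06  ]
side jar rim [0.4497 0.2687 0.08  ]
side jar bot [0.4554 0.2829 0.004 ]
side pan [0.5838 0.0865 0.06  ]
side hole [ 0.5242 -0.0581  0.04  ]
side corner [0.5315 0.1693 0.04  ]
side corner [0.6794 0.1143 0.04  ]
side corner [ 0.5913 -0.1325  0.04  ]
side corner [ 0.4452 -0.0756  0.04  ]
side pintop [ 0.493  -0.3063  0.13  ]
side purp [ 0.5658 -0.3187  0.12  ]
side purp [ 0.4915 -0.3844  0.12  ]
[[-0.8957  0.4447 -0.0004]
 [ 0.4447  0.8957 -0.0011]
 [-0.0001 -0.0012 -1.    ]]
```

Both cameras agree:
- Jar at about (0.4555, 0.283).
- Pan at (0.585, 0.088) and hole at (0.5247, -0.0585). Their separation comes out at 160.1 mm, against 160.3 mm expected.
- Pin at (0.4935, -0.306).

I move above the jar at z of about 0.19.

```bash
python3 -m creep '[[[3,-4,-1,0,0,0,1],[6,-8,-2,0,0,0,1],[9,-12,-3,0,0,0,1],[12,-16,-4,0,0,0,1],[15,-20,-5,0,0,0,1]]]' 30; python3 -m creep '[[[2.7,-7.6,0,0,0,0,1],[2.7,-7.6,0,0,0,0,1],[2.7,-7.6,0,0,0,0,1],[2.7,-7.6,0,0,0,0,1]]]'
python3 - <<'E'
from h import *
print(arm.observe()['position'])
m=wm(); print(proj(m,(.4555,.283,.08)),proj(m,(.4555,.283,.004)))
save('wrist','w1')
E
```

```text
clock: 0.65
position: [0.4258, 0.3619, 0.1943]
ee_rot: [0.717, 3.059, -0.0]
force: [0.8, 0.6, -0.2]
width: 0.999
clock: 1.05
position: [0.4522, 0.2873, 0.1947]
ee_rot: [-0.72, -3.058, -0.0]
force: [-0.4, 1.2, -1.1]
width: 0.997
[0.45219622 0.28730778 0.19472392]
(np.float64(272.70239791163226), np.float64(217.3637693362973)) (np.float64(273.3838593648728), np.float64(197.03630608897817))
```

View pics/w1.png

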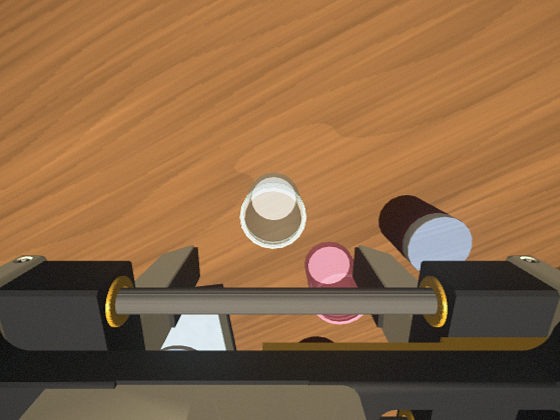

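The rim is at (273,217) in the wrist picture, where I predicted (272.7,217.4), so the jar position is confirmed. The pink jar is clear of the descent. I descend and grip gently.

```bash
python3 -m creep '[[[0,-0.1,-4,0,0,0,1],[0,-0.1,-8,0,0,0,1],[0,-0.1,-12,0,0,0,1],[0,-0.1,-13.9,0,0,0,1],[0,-0.1,-13.9,0,0,0,1]]]' 15; python3 -m creep '[[[0,0,0,0,0,0,0.1],[0,0,0,0,0,0,0.1],[0,0,0,0,0,0,0.1],[0,0,0,0,0,0,0.1],[0,0,0,0,0,0,0.1]]]' 15;python3 -m creep '[[[0,0,0,0,0,0,0.1],[0,0,0,0,0,0,0.1],[0,0,0,0,0,0,0.1]]]' 15
```

```text
clock: 1.6
position: [0.4495, 0.2873, 0.053]
ee_rot: [-0.712, -3.056, 0.006]
force: [0.3, -0.6, -0.3]
width: 0.999
clock: 2.1
position: [0.4523, 0.2868, 0.0566]
ee_rot: [0.718, 3.058, 0.001]
force: [-1.8, -0.8, 6.8]
width: 0.661
clock: 2.4
position: [0.4523, 0.2868, 0.0565]
ee_rot: [0.718, 3.058, 0.001]
force: [-0.6, -0.7, 7.0]
width: 0.661
```

```bash
python3 -m creep '[[[0,0,2,0,0,0,0.1],[0,0,5,0,0,0,0.1],[0,0,9,0,0,0,0.1],[0,0,11,0,0,0,0.1],[0,0,11,0,0,0,0.1]]]' 25; python3 -m creep '[[[0,0,0,0,0,0,0.1],[0,0,0,0,0,0,0.1]]]';  python3 - <<'E'
from h import *
save('wrist','w2');save('top','t2')
m=wm(); p=arm.observe()['position'];print(p,arm.observe()['force'])
t=arm.camera_model('top'); print(proj(m,p+[.0041,-.002,.0245]),proj(m,p),proj(t,p+[.0041,-.002,.0245]))
crop('w2','w2c',200,130,360,290)
E
```

```text
clock: 2.9
position: [0.4536, 0.2878, 0.1689]
ee_rot: [0.717, 3.055, 0.007]
force: [0.5, 0.7, -1.6]
width: 0.659
clock: 3.1
position: [0.4513, 0.2862, 0.1645]
ee_rot: [-0.717, -3.057, 0.002]
force: [-0.2, -0.1, -1.8]
width: 0.658
[0.45133723 0.28619616 0.16441181] [ 0.29957018  0.04006579 -1.54562112]
(np.float64(274.6304631393796), np.float64(309.9555866706101)) (np.float64(274.85740571723915), np.float64(274.97284688852335)) (np.float64(170.21276075272476), np.float64(254.74949119386))
w2c scale 3.75
```

View pics/w2.png

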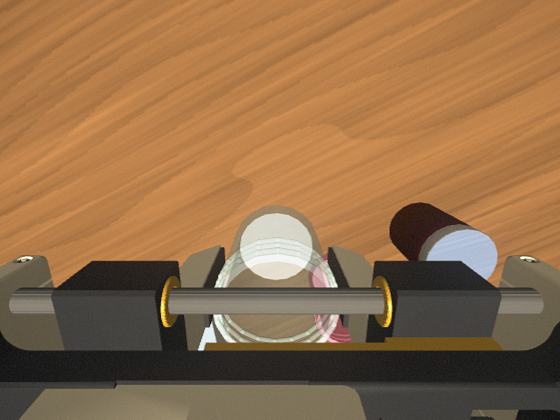

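View pics/t2.png

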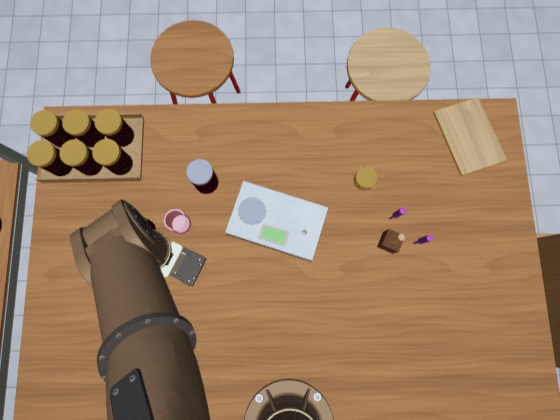

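The jar is held (weight about 1.5 N, width 60.5 mm). Now I carry it over the pan.

```bash
python3 -m creep '[[[2.5,-3.8,0,0,0,0,0.1],[5,-7.6,0,0,0,0,0.1],[7.5,-11.3,0,0,0,0,0.1],[10,-15.1,0,0,0,0,0.1],[12.4,-18.8,0,0,0,0,0.1]]]'; python3 -m creep '[[[0.5,-0.8,-1,0,0,0,0.1],[0.5,-0.8,-2,0,0,0,0.1],[0.5,-0.8,-2,0,0,0,0.1],[0.5,-0.8,-2,0,0,0,0.1]]]';  python3 - <<'E'
from h import *
m=wm(); p=arm.observe()['position'];print(p,arm.observe()['force'])
save('wrist','w3');save('side','s3');save('top','t3')
s=arm.camera_model('side')
print('pan',proj(m,(.585,.088,.06)),proj(s,(.585,.088,.06)))
q=p+[.0041,-.002,0]
print('jar bot',proj(m,q+[0,0,-.0525]),proj(s,q+[0,0,-.0565]),'rim',proj(m,q+[0,0,.0235]),proj(s,q+[0,0,.0235]))
crop('s3','s3c',220,120,340,240)
E
```

```text
clock: 3.7
position: [0.5764, 0.0969, 0.1647]
ee_rot: [-0.717, -3.057, 0.001]
force: [0.7, -0.3, -1.1]
width: 0.661
clock: 4.1
position: [0.5798, 0.0927, 0.1449]
ee_rot: [-0.713, -3.057, -0.0]
force: [0.3, 0.1, -1.0]
width: 0.657
[0.57976037 0.092702   0.14493645] [ 0.34566838  0.07457085 -0.96152604]
pan (np.float64(272.98560298964213), np.float64(231.02187311761637)) (np.float64(274.9273451010927), np.float64(207.07672794309994))
jar bot (np.float64(275.19172144436783), np.float64(244.1807448039786)) (np.float64(274.08816855467416), np.float64(198.18292583352368)) rim (np.float64(274.7030212836025), np.float64(308.607464272339)) (np.float64(274.1958969952539), np.float64(172.66753558482827))
s3c scale 5.0
```

View pics/w3.png

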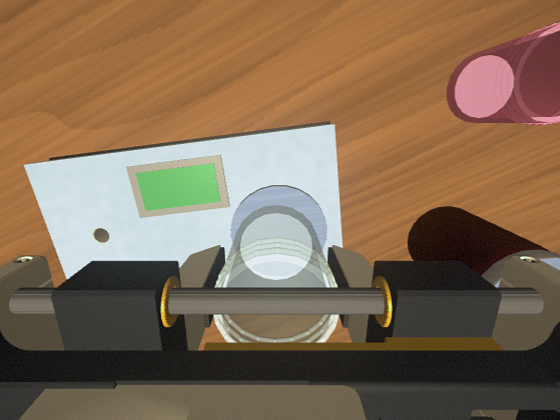

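View pics/s3c.png

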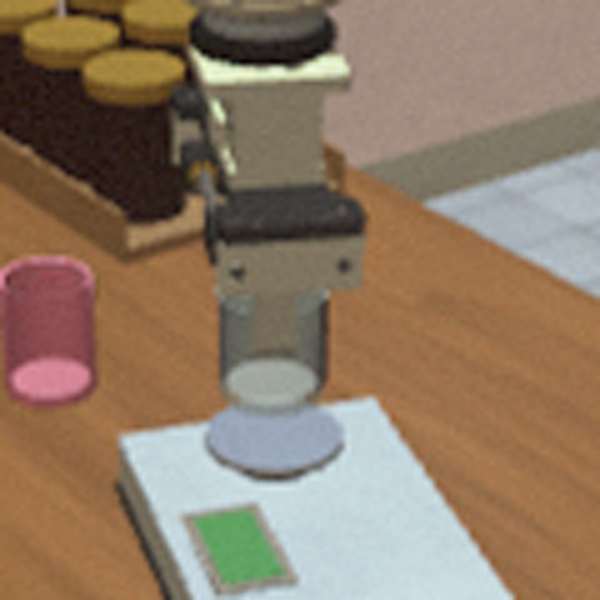

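The wrist picture puts the pan centre at about (279,231) and the jar's bottom at (277,243), which agree to about 2 mm once the height difference is allowed for. I lower the jar.

```bash
python3 -m creep '[[[0.1,-0.1,-1,0,0,0,0.1],[0.1,-0.1,-2,0,0,0,0.1],[0.1,-0.1,-2.4,0,0,0,0.1],[0.1,-0.1,-2.5,0,0,0,0.1],[0.1,-0.1,-2.5,0,0,0,0.1]]]'; python3 -m creep '[[[0,0,-0.1,0,0,0,0.1],[0,0,-0.2,0,0,0,0.1],[0,0,-0.2,0,0,0,0.1]]]'
```

```text
clock: 4.75
position: [0.5819, 0.0896, 0.1204]
ee_rot: [-0.718, -3.058, 0.0]
force: [-0.6, 0.2, -2.0]
width: 0.659
clock: 5.05
position: [0.5821, 0.0897, 0.1188]
ee_rot: [0.718, 3.058, 0.0]
force: [0.1, 0.6, -1.2]
width: 0.662
```

```bash
python3 -m creep '[[[0,0,-0.1,0,0,0,0.1],[0,0,-0.2,0,0,0,0.1],[0,0,-0.2,0,0,0,0.1]]]'
```

```text
clock: 5.35
position: [0.582, 0.0897, 0.1167]
ee_rot: [0.718, 3.059, 0.0]
force: [0.7, -0.4, -1.6]
width: 0.663
```

```bash
python3 -m creep '[[[0,0,-0.1,0,0,0,0.1],[0,0,-0.1,0,0,0,0.1],[0,0,-0.1,0,0,0,0.1]]]';python3 -m creep '[[[0,0,-0.1,0,0,0,0.1],[0,0,-0.1,0,0,0,0.1],[0,0,-0.1,0,0,0,0.1]]]'
```

```text
clock: 5.65
position: [0.5821, 0.0897, 0.1166]
ee_rot: [0.718, 3.058, 0.001]
force: [-4.4, -0.6, 8.6]
width: 0.664
clock: 5.95
position: [0.5821, 0.0897, 0.1165]
ee_rot: [0.718, 3.058, 0.001]
force: [-7.7, -1.2, 18.2]
width: 0.661
```

Contact at 0.1166, as expected. I back off the push and release.

```bash
python3 -m creep '[[[0,0,0.15,0,0,0,0.1],[0,0,0.15,0,0,0,0.1],[0,0,0.15,0,0,0,0.5],[0,0,0.15,0,0,0,1],[0,0,0.15,0,0,0,1]]]';python3 -m creep '[[[0,0,0,0,0,0,1],[0,0,0,0,0,0,1],[0,0,0,0,0,0,1],[0,0,0,0,0,0,1]]]'
python3 - <<'E'
from h import *
save('wrist','w4')
m=wm();print(proj(m,(.5855,.089,.06)))
E
```

```text
clock: 6.45
position: [0.582, 0.0897, 0.116]
ee_rot: [-0.717, -3.058, 0.0]
force: [-0.2, 0.0, -0.4]
width: 0.872
clock: 6.85
position: [0.582, 0.0897, 0.1162]
ee_rot: [-0.718, -3.059, 0.0]
force: [0.1, -0.3, 0.5]
width: 0.996
(np.float64(276.4339778560632), np.float64(240.5828911291918))
```

View pics/w4.png

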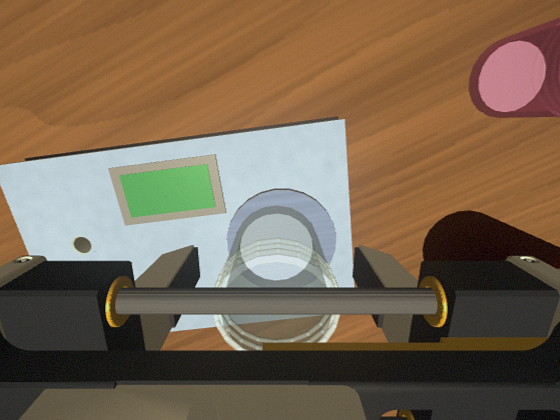

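Jar released: its base at (277,~243) sits within the pan at about (281,~241), so about 3 mm off. I retreat straight up.

```bash
python3 -m creep '[[[0,0,3,0,0,0,1],[0,0,7,0,0,0,1],[0,0,11,0,0,0,1],[0,0,13,0,0,0,1],[0,0,13,0,0,0,1]]]'; python3 -m creep '[[[-1.8,-4.6,0,0,0,-5,0.5],[-3.6,-9.2,0,0,0,-10,0],[-5.4,-13.8,0,0,0,-15,0],[-7.2,-18.4,0,0,0,-20,-0.1],[-9,-23,0,0,0,-24,-0.1]]]'; python3 -m creep '[[[-0.5,-5,0,0,0,0,-0.1],[0,-10,0,0,0,0,-0.1],[0,-13,0,0,0,0,-0.1],[0,-13,0,0,0,0,-0.1],[0,-13,0,0,0,0,-0.1]]]'
python3 - <<'E'
from h import *
from scipy.spatial.transform import Rotation as R
p=arm.observe()['position'];print(p,R.from_rotvec(arm.observe()['ee_rot']).as_matrix())
m=wm();save('wrist','w5');save('side','s5');save('top','t5')
print('pin',proj(m,(.4935,-.3064,.13)))
crop('s5','s5c',220,120,340,240)
E
```

```text
clock: 7.4
position: [0.5838, 0.09, 0.2498]
ee_rot: [0.716, 3.053, 0.005]
force: [-1.0, 0.3, 0.2]
width: 1.001
clock: 7.9
position: [0.4905, -0.1418, 0.2453]
ee_rot: [-1.342, -2.839, 0.0]
force: [0.9, -0.3, 0.6]
width: 0.608
clock: 8.4
position: [0.4913, -0.2705, 0.245]
ee_rot: [-1.339, -2.84, 0.0]
force: [-0.7, 0.2, 0.6]
width: 0.449
[ 0.49132544 -0.27046441  0.24504238] [[-6.36024338e-01  7.71666934e-01 -1.78421054e-03]
 [ 7.71667199e-01  6.36026148e-01  6.88342400e-04]
 [ 1.66597562e-03 -9.39014228e-04 -9.99998171e-01]]
pin (np.float64(253.02279378204298), np.float64(242.01106585324044))
s5c scale 5.0
```

View pics/w5.png

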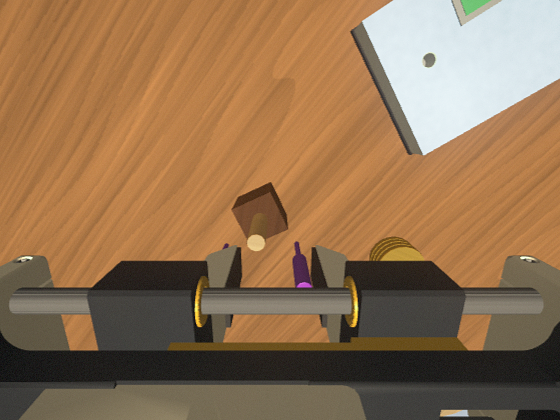

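View pics/s5c.png

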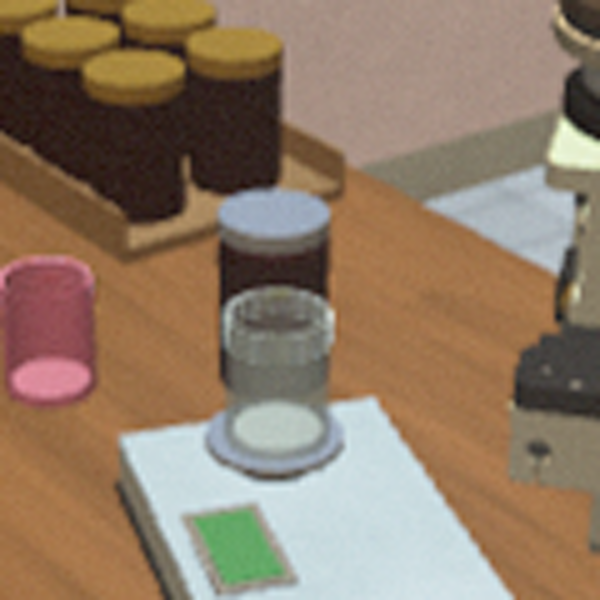

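View pics/t5.png

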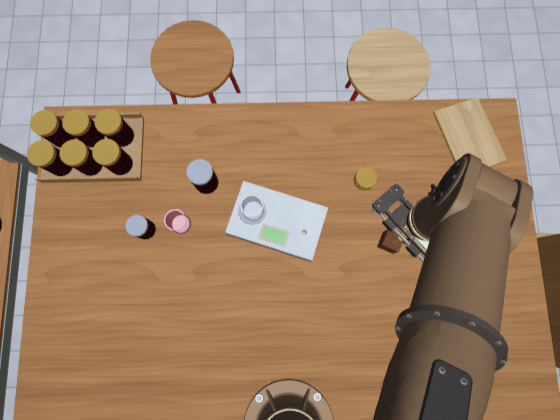

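The jar stands centred on the pan. The pin's top is at (256,242) where I predicted (253,242). The purple pins are off to the sides and clear of the jaws. I move above the pin and look again.

```bash
python3 -m creep '[[[0.3,-3.5,0,0,0,0,-0.1],[0.3,-3.5,-3,0,0,0,-0.1],[0.3,-3.5,-7,0,0,0,-0.1],[0.3,-3.5,-8,0,0,0,-0.1],[0.3,-3.5,-8,0,0,0,-0.1]]]';python3 -m creep '[[[0,0,0,0,0,0,-0.1],[0,0,0,0,0,0,-0.1]]]'
python3 - <<'E'
from h import *
p=arm.observe()['position'];print(p)
m=wm();save('wrist','w6');save('side','s6')
print('pin',proj(m,(.4935,-.3064,.13)),proj(m,p+[0,0,.13-p[2]]))
crop('w6','w6c',180,200,380,350)
crop('s6','s6c',300,220,420,340)
E
```

```text
clock: 9.05
position: [0.4945, -0.3036, 0.165]
ee_rot: [-1.334, -2.84, -0.001]
force: [0.2, 1.3, 0.3]
width: 0.448
clock: 9.25
position: [0.4961, -0.3056, 0.1681]
ee_rot: [1.336, 2.84, 0.0]
force: [-0.4, -0.6, -0.7]
width: 0.45
[ 0.49609702 -0.30559021  0.16805232]
pin (np.float64(271.1150902400705), np.float64(245.13463223307548)) (np.float64(274.9049908532485), np.float64(246.56296529099967))
w6c scale 4.0
s6c scale 5.0
```

View pics/w6c.png

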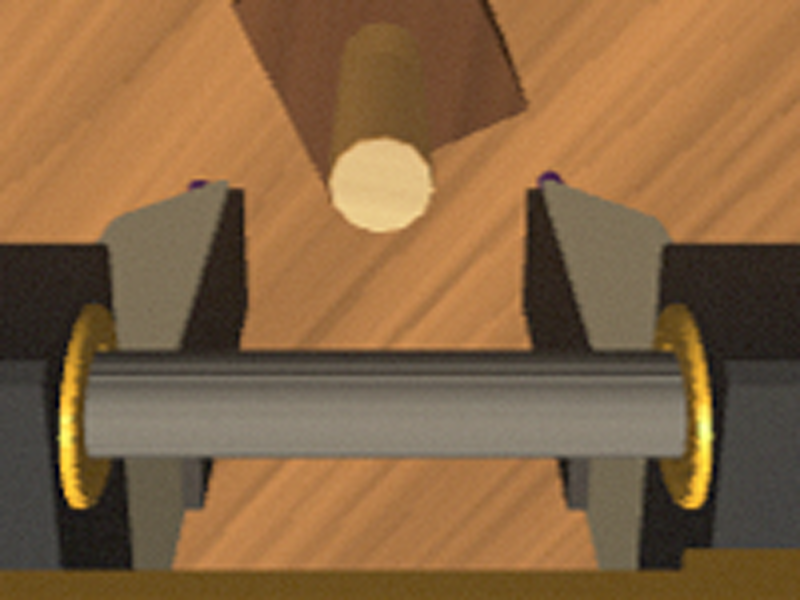

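View pics/s6c.png

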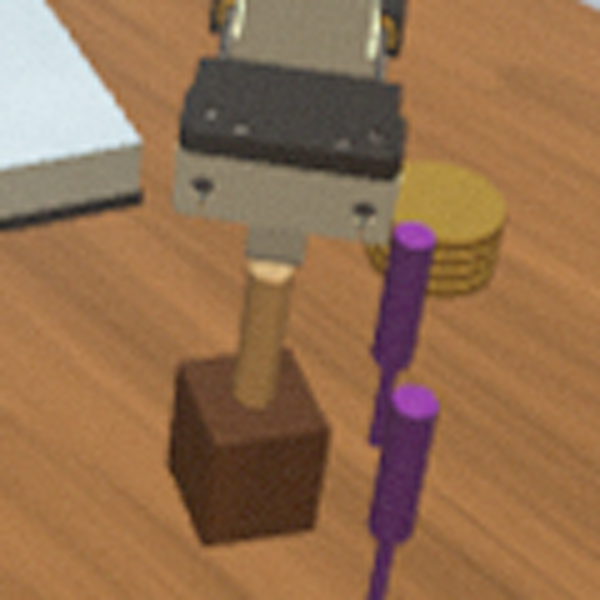

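The pin's top is at (275.5,246), within a pixel of the tool axis at (275,247.) I descend and grip.

```bash
python3 -m creep '[[[0,0,-2,0,0,0,-0.1],[0,0,-4,0,0,0,-0.1],[0,0,-6,0,0,0,-0.1],[0,0,-7,0,0,0,-0.1],[0,0,-7,0,0,0,-0.1]]]' 35;python3 -m creep '[[[0,0,0,0,0,0,-0.1],[0,0,0,0,0,0,-1],[0,0,0,0,0,0,-1],[0,0,0,0,0,0,-1],[0,0,0,0,0,0,-1]]]' 35; python3 -m creep '[[[0,0,0,0,0,0,-1],[0,0,0,0,0,0,-1],[0,0,0,0,0,0,-1]]]'
```

```text
clock: 9.85
position: [0.4946, -0.305, 0.0956]
ee_rot: [-1.337, -2.841, -0.0]
force: [-0.1, 0.7, -0.3]
width: 0.448
clock: 10.35
position: [0.4953, -0.3054, 0.0966]
ee_rot: [1.337, 2.842, 0.0]
force: [-0.3, 0.7, 3.7]
width: 0.188
clock: 10.65
position: [0.4953, -0.3054, 0.0966]
ee_rot: [1.337, 2.842, 0.0]
force: [-1.5, -0.0, 6.5]
width: 0.188
```

```bash
python3 -m creep '[[[0,0,2,0,0,0,-1],[0,0,4,0,0,0,-1],[0,0,7,0,0,0,-1],[0,0,10,0,0,0,-1],[0,0,10,0,0,0,-1]]]';python3 -m creep '[[[0,0,0,0,0,0,-1],[0,0,0,0,0,0,-1]]]'
python3 - <<'E'
from h import *
o=arm.observe();p=o['position'];print(p,o['force'],o['width'])
m=wm();save('wrist','w7');save('side','s7')
s=arm.camera_model('side')
print('tip',proj(m,p+[0,0,-.0866]),proj(s,p+[0,0,-.0866]),'grip',proj(s,p+[0,0,-.03]))
crop('w7','w7c',180,200,380,350)
crop('s7','s7c',300,200,420,320)
E
```

```text
clock: 11.15
position: [0.4967, -0.3066, 0.1999]
ee_rot: [1.336, 2.837, -0.0]
force: [0.1, -0.1, -0.7]
width: 0.189
clock: 11.35
position: [0.4945, -0.3048, 0.1952]
ee_rot: [-1.337, -2.841, -0.0]
force: [0.1, -0.9, -0.7]
width: 0.193
[ 0.49447682 -0.30483167  0.19516713] [ 0.13663045 -0.94703947 -0.69842638] 0.19309875450171793
tip (np.float64(275.25846507623027), np.float64(222.80031594989654)) (np.float64(352.9543705738447), np.float64(281.2195829662202)) grip (np.float64(356.0762023180857), np.float64(259.1733210231016))
w7c scale 4.0
s7c scale 5.0
```

View pics/w7c.png

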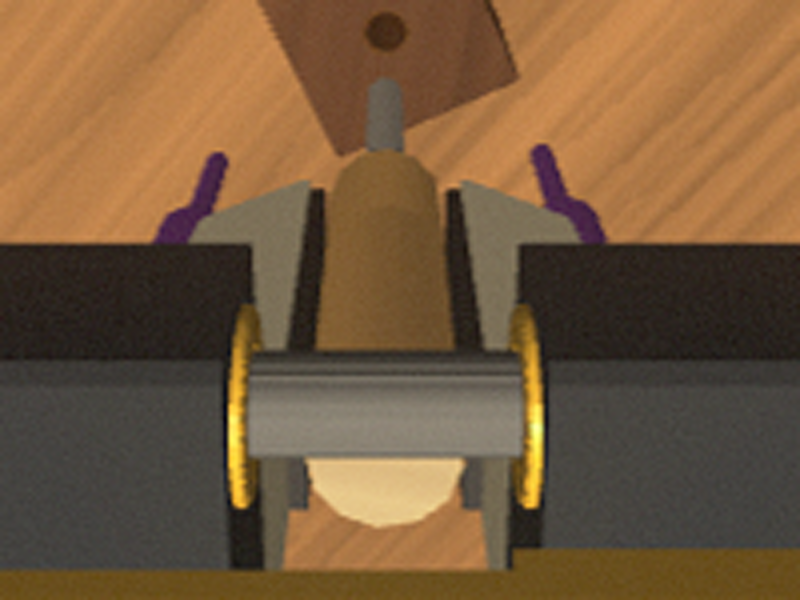

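View pics/s7c.png

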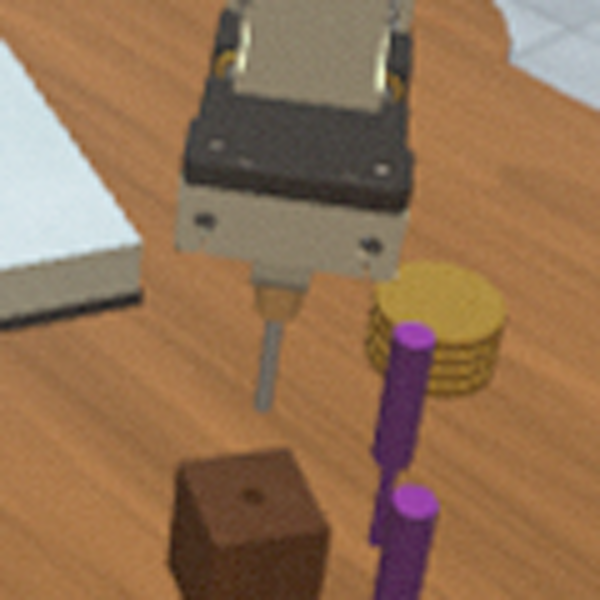

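The pin is straight in the grip and clear of the stand. Its tip is at wrist (276,221) and side (352.8,281.6), against predictions of (275,223) and (353,281.2). I carry it over the hole.

```bash
python3 -m creep '[[[0.5,4.5,0,0,0,0,-1],[1.1,9,0,0,0,0,-1],[1.6,13.5,0,0,0,0,-1],[2.2,18,0,0,0,0,-1],[2.7,22.4,0,0,0,0,-1]]]';python3 -m creep '[[[0.3,2.2,0,0,0,0,-1],[0.3,2.2,-2,0,0,0,-1],[0.3,2.2,-4,0,0,0,-1],[0.3,2.2,-4,0,0,0,-1],[0.3,2.2,-4,0,0,0,-1]]]'; python3 -m creep '[[[0,0,0,0,0,0,-1],[0,0,0,0,0,0,-1],[0,0,0,0,0,0,-1]]]'
python3 - <<'E'
from h import *
o=arm.observe();p=o['position'];print(p,o['force'],o['width'])
m=wm();save('wrist','w8');save('side','s8')
s=arm.camera_model('side')
h=(.5247,-.0585,.04)
print('tip',proj(m,p+[0,0,-.0866]),proj(s,p+[0,0,-.0866]),'hole',proj(m,h),proj(s,h))
print('stand hole in w8 n/a')
crop('w8','w8c',210,150,370,270)
crop('s8','s8c',250,200,330,260)
E
```

```text
clock: 11.95
position: [0.5216, -0.0793, 0.1955]
ee_rot: [-1.337, -2.842, 0.001]
force: [0.9, -0.1, -0.2]
width: 0.19
clock: 12.45
position: [0.5246, -0.0596, 0.1559]
ee_rot: [-1.338, -2.841, 0.001]
force: [0.1, -0.4, -0.4]
width: 0.19
clock: 12.75
position: [0.5254, -0.0595, 0.1569]
ee_rot: [1.338, 2.841, 0.001]
force: [-0.1, 0.1, 0.3]
width: 0.192
[ 0.52539717 -0.05947275  0.15685431] [-0.10368219  0.11460161  0.29321668] 0.1919908936721546
tip (np.float64(275.09539570255083), np.float64(222.57551135903643)) (np.float64(290.1810279063088), np.float64(235.11957305029108)) hole (np.float64(275.2593269752888), np.float64(210.50185847290788)) (np.float64(289.44114964897705), np.float64(244.7001793414295))
stand hole in w8 n/a
w8c scale 5.0
s8c scale 10.0
```

View pics/w8c.png

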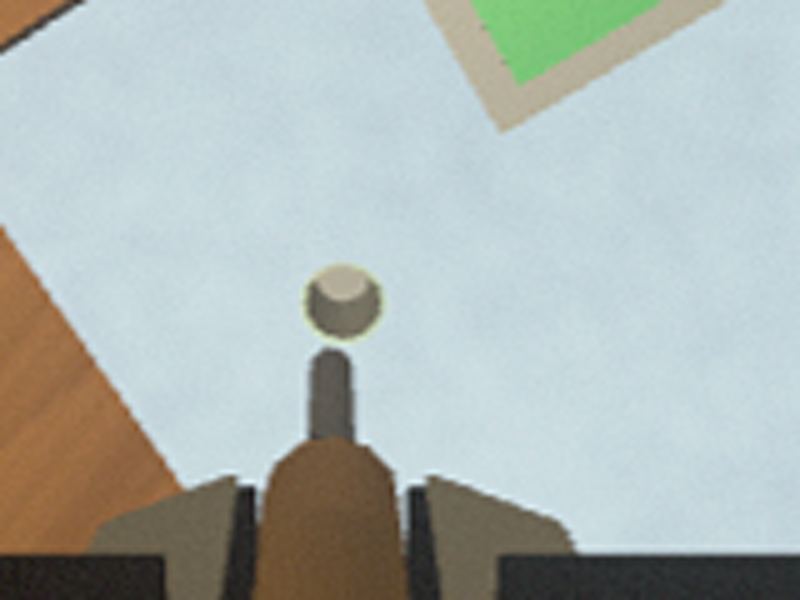

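View pics/s8c.png

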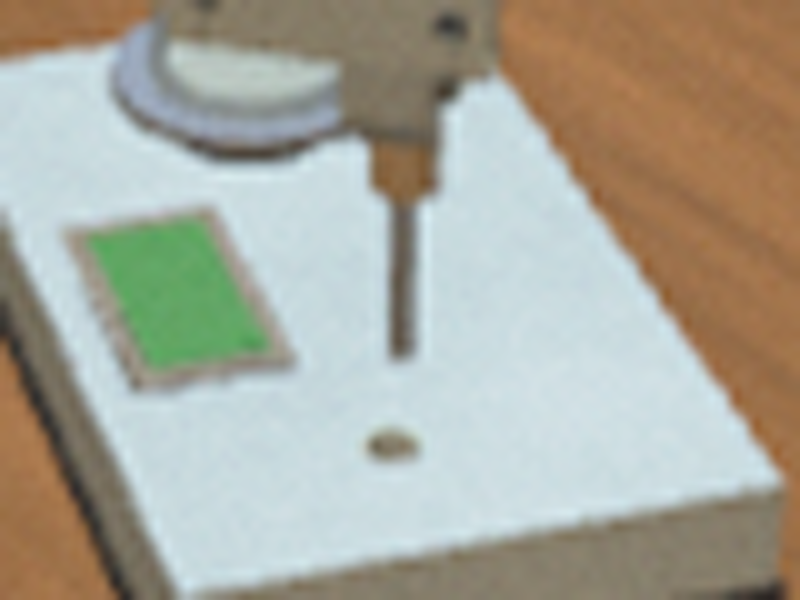

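In the wrist picture the hole is at (278.6,210.4) and the tip at (276.2,223). The hole therefore lies about 2 mm further along the jaw axis than I had it. The side view, with the hole at (289.2,244.5), agrees. I correct by (+0.1,+0.2) cm, lower, and check again.

```bash
python3 -m creep '[[[0.1,0.2,-1,0,0,0,-1],[0.1,0.2,-2,0,0,0,-1],[0.1,0.2,-2.3,0,0,0,-1],[0.1,0.2,-2.3,0,0,0,-1],[0.1,0.2,-2.3,0,0,0,-1]]]'; python3 -m creep '[[[0,0,0,0,0,0,-1],[0,0,0,0,0,0,-1]]]'
python3 - <<'E'
from h import *
o=arm.observe();p=o['position'];print(p,o['force'],o['width'])
m=wm();save('wrist','w9');save('side','s9')
s=arm.camera_model('side')
h=(.5262,-.0573,.04)
print('tip',proj(m,p+[0,0,-.0866]),proj(s,p+[0,0,-.0866]),'hole',proj(m,h),proj(s,h))
crop('w9','w9c',240,180,320,240)
crop('s9','s9c',250,200,330,260)
E
```

```text
clock: 13.35
position: [0.526, -0.0574, 0.133]
ee_rot: [-1.338, -2.842, 0.0]
force: [0.3, 0.3, -0.7]
width: 0.189
clock: 13.55
position: [0.5262, -0.0573, 0.1335]
ee_rot: [1.338, 2.842, 0.0]
force: [1.0, -0.2, -1.5]
width: 0.19
[ 0.52622477 -0.05734955  0.13346953] [ 1.04653719 -0.20239148 -1.51980794] 0.19009762098031682
tip (np.float64(275.1488437009521), np.float64(222.6083989606286)) (np.float64(289.7006077233895), np.float64(242.11150443763972)) hole (np.float64(275.18490735422), np.float64(219.86816424183505)) (np.float64(289.61644487823804), np.float64(244.2724678384205))
w9c scale 10.0
s9c scale 10.0
```

View pics/w9c.png

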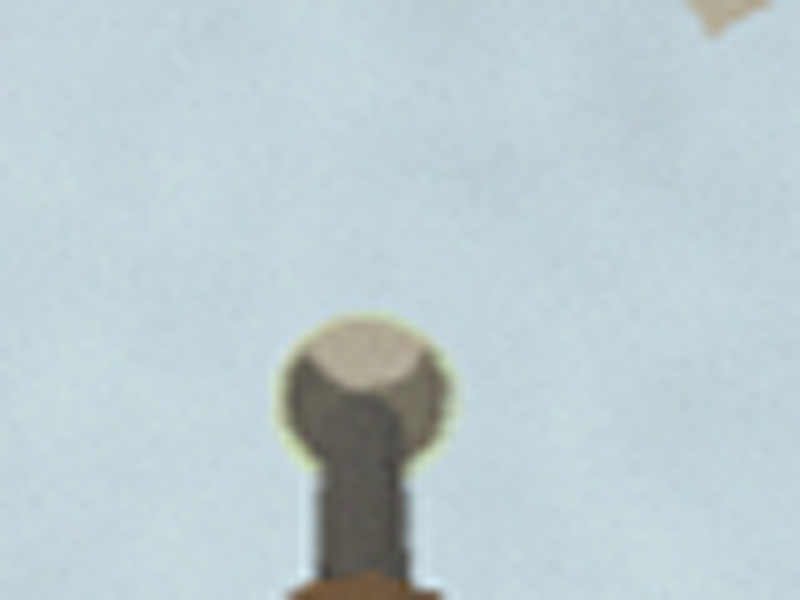

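View pics/s9c.png

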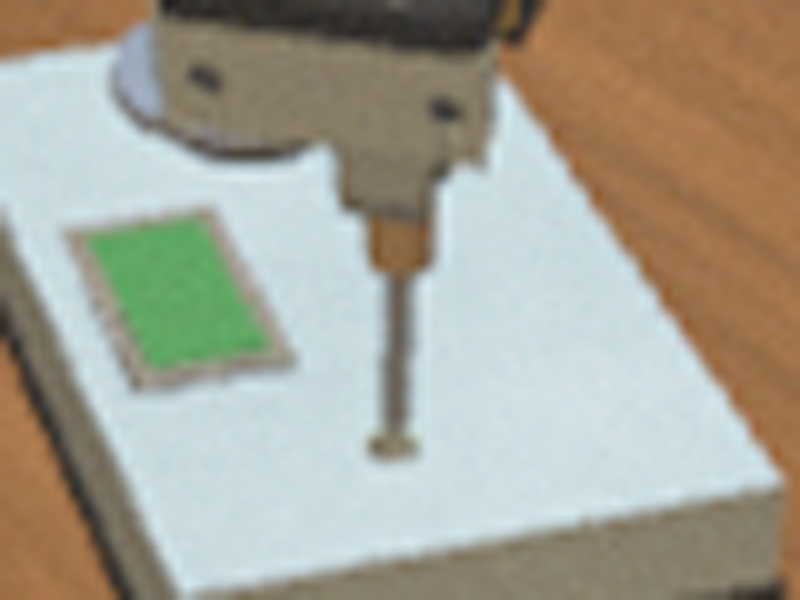

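The tip is within 0.5 mm of the hole axis: hole centre at (276.7,219.7), tip at about (276.3,222.8), with 2.7 px of offset expected from height. I insert.

```bash
python3 -m creep '[[[0,0,-0.5,0,0,0,-1],[0,0,-1,0,0,0,-1],[0,0,-1.5,0,0,0,-1],[0,0,-2,0,0,0,-1],[0,0,-2.3,0,0,0,-1]]]'; python3 -m creep '[[[0,0,0,0,0,0,-1],[0,0,0,0,0,0,-1]]]'
```

```text
clock: 14.15
position: [0.5257, -0.0573, 0.1095]
ee_rot: [-1.338, -2.842, 0.001]
force: [-1.0, -0.8, -0.5]
width: 0.194
clock: 14.35
position: [0.5261, -0.0574, 0.1102]
ee_rot: [-1.338, -2.842, 0.0]
force: [-0.2, 0.2, -1.0]
width: 0.187
```

Inside the hole with no side force. Now I press in small steps.

```bash
python3 -m creep '[[[0,0,-0.1,0,0,0,-1],[0,0,-0.2,0,0,0,-1],[0,0,-0.3,0,0,0,-1],[0,0,-0.4,0,0,0,-1],[0,0,-0.4,0,0,0,-1]]]'; python3 -m creep '[[[0,0,-0.1,0,0,0,-1],[0,0,-0.2,0,0,0,-1],[0,0,-0.3,0,0,0,-1],[0,0,-0.3,0,0,0,-1],[0,0,-0.3,0,0,0,-1]]]'; python3 -m creep '[[[0,0,-0.1,0,0,0,-1],[0,0,-0.1,0,0,0,-1],[0,0,-0.1,0,0,0,-1]]]'
```

```text
clock: 14.85
position: [0.5261, -0.0573, 0.1062]
ee_rot: [1.338, 2.842, 0.0]
force: [-0.1, 0.8, 1.6]
width: 0.192
clock: 15.35
position: [0.5261, -0.0573, 0.1033]
ee_rot: [1.338, 2.842, 0.0]
force: [-0.5, -1.2, 2.9]
width: 0.187
clock: 15.65
position: [0.5261, -0.0573, 0.1023]
ee_rot: [1.338, 2.842, 0.0]
force: [-0.5, 0.4, 4.2]
width: 0.188
```

```bash
python3 -m creep '[[[0,0,-0.1,0,0,0,-1],[0,0,-0.1,0,0,0,-1],[0,0,-0.1,0,0,0,-1]]]'; python3 -m creep '[[[0,0,-0.05,0,0,0,-1],[0,0,-0.05,0,0,0,-1],[0,0,-0.05,0,0,0,-1]]]'
```

```text
clock: 15.95
position: [0.5262, -0.0573, 0.1015]
ee_rot: [1.338, 2.842, 0.0]
force: [-0.7, 0.4, 6.3]
width: 0.186
clock: 16.25
position: [0.5263, -0.0574, 0.1013]
ee_rot: [1.338, 2.842, 0.001]
force: [-2.2, 0.4, 11.4]
width: 0.19
```

The button has reached its stop: force climbs from 6 to 11 N with almost no travel. I hold and check.

```bash
python3 -m creep '[[[0,0,0,0,0,0,-1],[0,0,0,0,0,0,-1],[0,0,0,0,0,0,-1],[0,0,0,0,0,0,-1],[0,0,0,0,0,0,-1]]]'; python3 -m creep '[[[0,0,0,0,0,0,-1],[0,0,0,0,0,0,-1],[0,0,0,0,0,0,-1],[0,0,0,0,0,0,-1],[0,0,0,0,0,0,-1]]]'
python3 - <<'E'
from h import *
save('side','s10');save('top','t10')
print(arm.observe()['force'],arm.observe()['position'])
crop('s10','s10c',220,120,340,270)
crop('t10','t10c',120,140,440,300)
E
```

```text
clock: 16.75
position: [0.5263, -0.0574, 0.1013]
ee_rot: [1.338, 2.842, 0.001]
force: [-1.9, 0.3, 10.7]
width: 0.192
clock: 17.25
position: [0.5263, -0.0574, 0.1013]
ee_rot: [1.338, 2.842, 0.001]
force: [-1.5, 0.3, 11.2]
width: 0.193
[-2.32282334  0.63610292 11.19107105] [ 0.52633224 -0.05737017  0.10133777]
s10c scale 4.0
t10c scale 2.5
```

View pics/s10c.png

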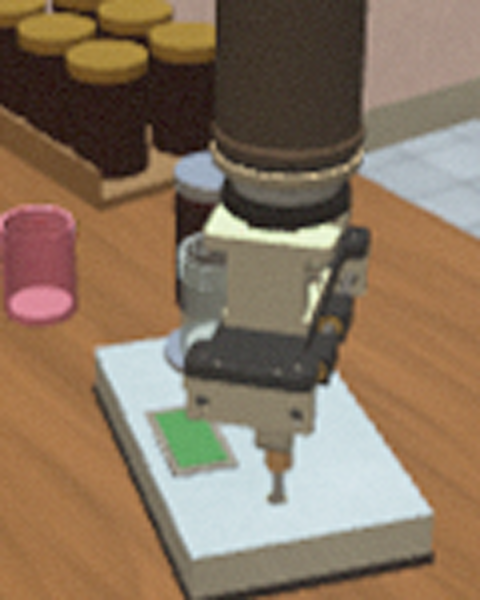

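View pics/t10c.png

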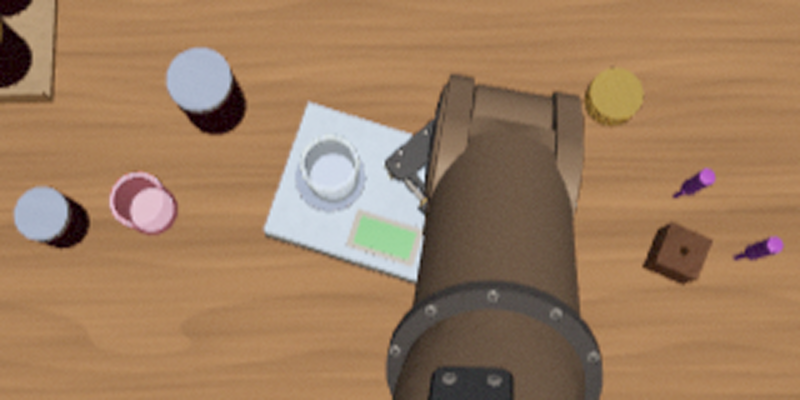

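The jar is on the pan with a clear gap to the gripper, in the top crop at (331,170). The bystanders have not moved, and the rod is in the hole under a steady push of about 11 N. I hand in.

Run:
```python
from cell import arm
print(arm.sign_off())
```

```text
the job is handed in; nothing more can be done
None
```

I set the empty jar upright on the pan and let go of it. I then took the wooden-handled pin from its stand, put its tip through the deck hole and pressed the button to its stop. I handed the job in at about 17 s with the pin still held and pushing; no verdict was reported.

- **Jar:** in the last pictures it stands upright on the pan, about 3 mm off centre by the wrist view, and clear of the gripper.
- **Pin and button:** the tip was within 0.5 mm of the hole's axis just before insertion. At the end there was a steady 11 N push with no slip, the grip was still closed on the handle, and the tip height matched full button travel.
- **Bystanders:** the filled jars, the pile of lids and the pink and purple look-alikes appear unmoved.
- **Disagreement:** my first hole position was about 2 mm off compared with the wrist view. The side view agreed with the wrist view, so I corrected it before inserting. No other checks failed.

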